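Open the steam station's safety filler cap

ROBOT

A 6-joint arm with a two-finger parallel gripper is mounted at the origin on the work surface. World frame = base frame: x ahead of the robot, y to its left, z up, the work surface at z = 0. Lengths are in m, angles in rad, forces in N, time in s.
With the tool pointing down it reaches from about 0.25 to 0.775 m from the base axis. Payload 8.9 kg.
Tool frame: the origin (TCP) lies on the centre line of the jaws, within the pads' length; the fingertips stand 17 mm ahead of it and the grasp point (between the pads) lies 2 mm behind it (arm.finger_overhang is the distance from the TCP to the fingertips, in m); z points along the fingers, y is the line along which they close (so a half turn about z gives the same grasp; the last joint's range is limited). The gripper opens to 85 mm and grips with 20 to 120 N. Pads are 22 mm wide; open, the fingers measure 114 mm over their backs; the gripper's body (76 mm by 85 mm) begins 54 mm behind the grasp point. The pads swing forward as they close: fully open they stand 13 mm farther back than shut.
Start: joints at [1.079, 0.291, -0.153, 1.127, 0, 1.431], TCP at [0.181, 0.493, 0.248] pointing down, gripper open.
Joint ranges: [-2.52, 2.52], [-0.91, 1.74], [-1.3, 1.37], [-1.96, 2.02], [-1.52, 1.47], [-3.14, 3.14]. Speed limits (rad/s): [2.22, 2.22, 2.79, 3.14, 3.14, 3.14].

INTERFACE

Orientations are given as [roll, pitch, yaw] about the fixed x, y, z axes, in that order (R = Rz(yaw) Ry(pitch) Rx(roll)).
In Python, from plant import arm gives the robot as it stands.
- The arm moves only by the tool apply_moves, never from a script. Its argument "rows" is a list that holds one entry, the list of rows, each a list of 5 numbers: the shift along the tool's x, y, z in m, then the turn about the tool's z in rad, then the closure in counts, from 0 (fully open) to 255 (shut). A call has 1 to 8 rows; each row is the pose to reach, as a shift and turn from the pose commanded when the call began, along the tool's axes at that moment; what a row does not reach only later rows make up. A row lasts 1/8 s, in which the tool goes at most 62.5 mm and 10.7 degrees, less where a joint would pass 70% of its speed; a pose out of reach is approached as far as the arm can. A call with a gripper value outside its range is refused whole. The fingers move at their own pace and stop on an object; "grip_force" is the grip in N (left out, the last holds). Time passes only in rows, so rows that repeat a pose let the fingers close. It gives the time, the measured TCP pose, the force, the opening and the grip force at its end, in the units of the state.
- arm.sense(): the state, without advancing time (a new reading comes with each control period).
- arm.snapshot(name): name is "side" or "top"; returns a dict with "frame" (480x640x3 uint8, red, green, blue), "intrinsics" (3x3 intrinsics, pixels), "position" and "rotation" of the camera in the world. Camera axes: x right, y up, looking along -z (the intrinsics and any distortion apply to the point x, -y, -z); pixel columns grow to the right and rows downward; lengths in m; the calibration is good to about 2 mm. A picture is of the moment at which its call begins. There is no depth.
- arm.hand_in(): hands the job in; it is judged then, once.
The state is a dict: "time_s": time; "qpos": joint angles; "qd": joint speeds; "joint_torque": joint torques, N m; "tcp_pos": TCP position; "ee_rot": TCP orientation; "wrist_force": force on the tool from outside, world axes, zero at the start; "wrist_torque": the same for the moment, N m; "finger_gap": opening from 0.0 (shut) to 1.0 (fully open); "gripper_force": force on a finger pad.
Only numpy, scipy, OpenCV 4.12 (cv2) and the standard library are available. Lean on these libraries where they do the work, as an engineer would, in place of code of your own. Each camera call takes 0.05 s, during which the arm holds its last target. There are 200 camera calls.

TASK

The steam station has to be refilled: push its orange-handled sprung filler cap down past the catch, keep it down while you twist it anticlockwise until it is free, and lift it out, always firmly but without forcing it. Then stand the cap upright in the round blue holder, set down rather than dropped, and let go; leave the iron, the thread cone, the button jar and the chalk tin where they are.

Things in the scene. Friction and masses are not known exactly. Their poses are not given: they have to be found in the camera images.
- station: White steam generator, a fixed box 240 (x) x 200 (y) x 100 mm high with a black round filler collar on top (66 mm across, 50 mm tall, its top 150 mm above the table). Origin: centre of the underside, z up, x towards its back. On its top a red dot marks the cap bar's locked direction (+x), a green dot the free one, 66 degrees (1.15 rad) anticlockwise from above.
- filler (a point): Centre of the collar's top rim, 150 mm above the table, on the axis about which the cap turns (station frame x -30 mm, y 0). The cap has 4 mm of sideways play in the collar. More than 30 N between cap and station, from pushing, twisting against the catch or pulling, is forcing it.
- cap: Filler cap, loose, about 120 g, 80 mm tall. Origin: centre of its stem's underside; z up its axis, x along the grip bar. Stem 21 mm across, 40 mm long; black disc 68 mm across, 40 to 46 mm above the origin; orange grip bar 56 (x) x 20 (y) mm, 46 to 80 mm above the origin, a white mark on its +x end. Locked at the start: origin 131 mm above the table, bar along the station's x.
- cap_grip (a point): On the cap's axis, 67 mm above its origin (198 mm above the table while locked): grip here across the 20 mm bar. A spring holds the cap up: about 7 N down starts it moving, each further mm takes 0.3 N more. A catch bars the twist until the cap is 3 to 13 mm down; this depth differs every time and cannot be seen.
- cap_disc (a point): Centre of the black disc's underside, 40 mm above the cap's origin. 2 mm below the depth where the catch lets go the cap meets a rubber stop, felt as a steep rise (10 N per mm) after the spring's 8.5 to 11.5 N: about 15 to 20 N of push is always deep enough to twist. Held down there, it turns anticlockwise.
- cap_lugs (a point): Middle of the two steel lugs near the stem's foot (along +x and -x, 42 mm over both, 8 mm wide, 7 mm tall), 5.5 mm above the cap's origin. They hold under keepers in the collar and pass up through a slot only within about 8 degrees of 66 degrees' twist; an end stop further on, at about 76 degrees, is a little too far. At 66 the spring lifts the cap 10 mm if let.
- holder: Blue round holder, fixed: a cup 72 mm across and 60 mm high on a 90 mm foot, bore 54 mm, inner floor 5 mm above the table. Origin: centre of its underside. The cap's stem hangs in the bore and its disc rests on the rim, the cap's origin then 20 mm above the table.
- holder_mouth (a point): Centre of the holder's rim, 60 mm above the table.
- cone: Pink thread cone on a white base, 68 mm across, 128 mm tall, loose; origin under its centre. Bystander. It and the holder may stand on either side.
- iron: Mint and white hand iron lying on its sole, 210 x 105 x 120 mm, loose; origin under the sole. Bystander.
- jar: Glass button jar with red lid, 68 mm across, 90 mm tall, loose; origin under its centre. Bystander.
- tin: Small round yellow tin of chalk, 52 mm across, 22 mm tall, loose, on the station's top behind the collar; origin under its centre. Bystander.
There are look-alikes about, which are no part of the job. Of the things like the holder, leave any that is yellow; of the rest the larger one is meant. There is more than one size of the cap; the job needs the middle-sized.

How it is judged:
On the way, in this order (a step that is already met when the one before it is completed fails the run):
1. the locked cap is pushed down at least 3 mm (z of cap in the frame of station below 0.128 m and angle between the x axis of cap and the x axis of station, either way round below 0.3 rad), for 0.05 s.
2. the cap is twisted at least 0.9 rad, still in the collar (angle between the x axis of cap and the x axis of station, either way round above 0.9 rad and z of cap in the frame of station below 0.15 m and horizontal distance between cap and filler below 0.01 m), for 0.05 s.
3. the cap is lifted out of the collar (z of cap in the frame of station above 0.155 m), for 0.05 s.
At the end, for the whole second after the job is handed in: the cap stands in the holder: its axis within 10 mm of the holder's, its origin 15 to 26 mm above the holder's underside (disc on the rim), upright within 0.12 rad, at rest and released (horizontal distance between cap and holder_mouth below 0.01 m and z of cap in the frame of holder between 0.015 and 0.026 m and angle between cap's own z axis and vertical below 0.12 rad and linear speed of cap below 0.02 m/s and contact force between cap and the fingers below 0.05 N); the robot touches nothing.
It fails at once if the cap is forced: more than 30 N between cap and station (contact force between cap and station above 30 N).
It fails at once if the cap is dropped into the holder: touched by nothing more than 25 mm above its seat (horizontal distance between cap and holder_mouth below 0.06 m and z of cap in the frame of holder above 0.045 m and contact force between cap and anything else below 0.01 N).
It fails at once if the iron, thread cone, button jar or tin is moved more than 15 mm (distance of any of cone, iron, jar, tin from where it was at the start of the episode above 0.015 m).
It also fails if it takes over 61 s, if anything falls off the work surface, if the arm or the gripper's body presses on something with over 40 N, if the wrist force passes 120 N, or if a joint passes its speed limit or range.

## Working session

There is one attempt and no reset: what is moved stays moved. The work goes in short steps, Python scripts to look and compute and a tool call to move; the robot and the scene stay as the last step left them, time stands still between calls to the robot, and variables do not carry over. Pictures are saved under pics/ and viewed, at most 10 in all, crops included, and the job is handed in when it is done.

Besides the shell and the picture viewer there is one more tool, called after ">>>" in YAML: its name, and indented under it one key for each argument. apply_moves: Moves the arm, as the interface text tells. Its arguments: {"type":"object","properties":{"rows":{"type":"array"},"grip_force":{"type":"number"}},"required":["rows"]}

```bash
mkdir -p pics
cat > h.py <<'E'
import numpy as np, cv2
from plant import arm
def snap(n,f=None):
    s=arm.snapshot(n)
    if f: cv2.imwrite('pics/'+f,cv2.cvtColor(s['frame'],cv2.COLOR_RGB2BGR))
    return s
def ray(s,u,v):
    K=np.array(s['intrinsics']);d=np.linalg.inv(K)@[u,v,1]
    return np.array(s['position']),np.array(s['rotation'])@[d[0],-d[1],-d[2]]
def plane(s,u,v,z):
    p,d=ray(s,u,v);return p+d*(z-p[2])/d[2]
def proj(s,P):
    c=np.array(s['rotation']).T@(np.array(P)-s['position']);q=np.array(s['intrinsics'])@[c[0],-c[1],-c[2]];return q[:2]/q[2]
E
python3 - <<'E'
from h import *
for n in('top','side'):
    s=snap(n,n+'1.png');print(n,s['position'],s['intrinsics'],[k for k in s])
st=arm.sense();print(st)
E
```

```text
top [0.46421592 0.03317204 1.13713134] [[449.31418891   0.         325.3406285 ]
 [  0.         449.31418891 241.41371937]
 [  0.           0.           1.        ]] ['frame', 'intrinsics', 'position', 'rotation']
side [ 0.44863934 -0.86798216  0.86660836] [[539.5944634    0.         331.83719589]
 [  0.         539.5944634  236.58892412]
 [  0.           0.           1.        ]] ['frame', 'intrinsics', 'position', 'rotation']
{'time_s': 0.1, 'qpos': array([ 1.07870773e+00,  2.91229809e-01, -1.54035480e-01,  1.12673626e+00,
        5.20173251e-06,  1.43152165e+00]), 'qd': array([ 1.31538298e-03, -1.33980439e-03,  1.12885316e-03, -8.81054163e-05,
        1.05008300e-03, -2.58784379e-05]), 'joint_torque': array([ 1.31222863e-03, -5.37975812e+01,  3.31919110e+01,  9.31728340e-03,
       -1.84796477e-04,  5.27216159e-06]), 'tcp_pos': array([0.18120896, 0.49232943, 0.24779243]), 'ee_rot': array([-3.14039983e+00, -1.72465410e-04,  2.78877863e+00]), 'wrist_force': array([-0.09739136,  0.55648648,  0.27993045]), 'wrist_torque': array([-0.00539885,  0.00630314, -0.03572499]), 'gripper_force': 0.0, 'finger_gap': 0.9984796748904067}
```

View pics/top1.png

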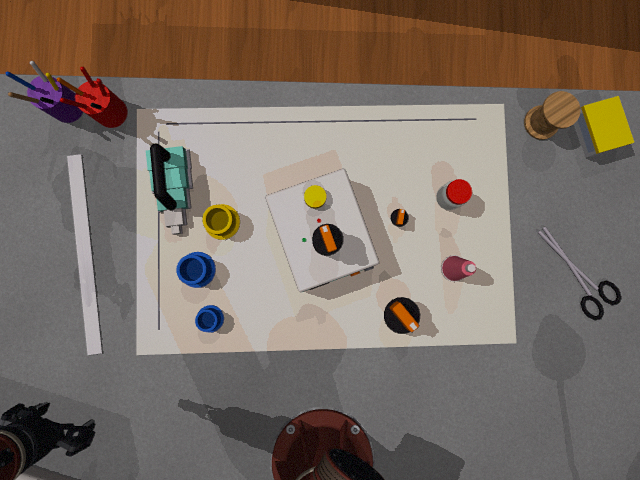

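View pics/side1.png

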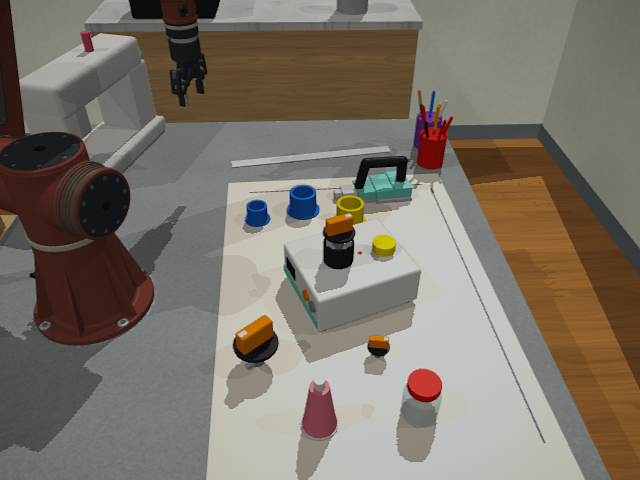

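The pictures show these candidates (top view pixels):
- **Caps:** in the collar (328,239), large on the table (402,315), small (399,217). I choose the middle-sized one, in the collar.
- **Holders:** yellow (220,222), large blue (196,270), small blue (209,319). I choose the large blue.
- **Bystanders:** red dot (319,220), green dot (304,240), tin (315,196), iron at the left, cone (458,268), jar (458,192).

```bash
cat > m.py <<'E'
from h import *
def comps(s,lo,hi,amin=20):
    hsv=cv2.cvtColor(s['frame'],cv2.COLOR_RGB2HSV);m=cv2.inRange(hsv,lo,hi)
    cs,_=cv2.findContours(m,cv2.RETR_EXTERNAL,cv2.CHAIN_APPROX_NONE)
    return [c[:,0,:].astype(float) for c in cs if cv2.contourArea(c)>=amin]
OR=((8,170,110),(20,255,255));BL=((100,120,40),(125,255,255))
E
python3 - <<'E'
from m import *
t=snap('top');d=snap('side')
f=t['frame']
for nm,lo,hi,z,a in(('orange',*OR,.211,20),('red',(0,150,80),(6,255,255),.1,3),('green',(45,100,50),(80,255,255),.1,3),('blue',*BL,.06,100)):
  for c in comps(t,lo,hi,a):
    if nm in('red','green') and not(290<c[:,0].mean()<345 and 200<c[:,1].mean()<260): continue
    r=cv2.minAreaRect(c.astype(np.float32));(u,v)=r[0]
    bx=np.array([plane(t,*p,z)[:2] for p in cv2.boxPoints(r)]);e=bx[1]-bx[0],bx[2]-bx[1];L=max(e,key=np.linalg.norm)
    print(nm,np.round([u,v],1),plane(t,u,v,z).round(4),'len',np.round([np.linalg.norm(x) for x in e],3),'yaw',round(np.degrees(np.arctan2(L[1],L[0]))%180,1))
for nm,lo,hi in(('sorange',*OR),('sblue',*BL)):
  for c in comps(d,lo,hi,40): print(nm,c.mean(0).round(1),c.min(0),c.max(0))
A=cv2.resize(f[195:285,280:380],None,fx=4,fy=4,interpolation=2);B=cv2.resize(f[225:315,150:250],None,fx=4,fy=4,interpolation=2)
cv2.imwrite('pics/crop1.png',cv2.cvtColor(np.hstack([A,B]),cv2.COLOR_RGB2BGR))
E
```

```text
Traceback (most recent call last):
  File "h.py", line 11, in plane
    p,d=ray(s,u,v);return p+d*(z-p[2])/d[2]
                                       ~^^^
IndexError: invalid index to scalar variable.
```

```bash
cat > go.py <<'E'
from m import *
t=snap('top');d=snap('side')
f=t['frame']
for nm,lo,hi,z,a in(('orange',*OR,.211,20),('red',(0,150,80),(6,255,255),.1,3),('green',(45,100,50),(80,255,255),.1,3),('blue',*BL,.06,100)):
  for c in comps(t,lo,hi,a):
    if nm in('red','green') and not(290<c[:,0].mean()<345 and 200<c[:,1].mean()<260): continue
    r=cv2.minAreaRect(c.astype(np.float32));(u,v)=r[0]
    bx=np.array([plane(t,*p,z)[:2] for p in cv2.boxPoints(r)]);e=bx[1]-bx[0],bx[2]-bx[1];L=max(e,key=np.linalg.norm)
    print(nm,np.round([u,v],1),plane(t,u,v,z).round(4),'len',np.round([np.linalg.norm(x) for x in e],3),'yaw',round(np.degrees(np.arctan2(L[1],L[0]))%180,1))
for nm,lo,hi in(('sorange',*OR),('sblue',*BL)):
  for c in comps(d,lo,hi,40): print(nm,c.mean(0).round(1),c.min(0),c.max(0))
A=cv2.resize(f[195:285,280:380],None,fx=4,fy=4,interpolation=2);B=cv2.resize(f[225:315,150:250],None,fx=4,fy=4,interpolation=2)
cv2.imwrite('pics/crop1.png',cv2.cvtColor(np.hstack([A,B]),cv2.COLOR_RGB2BGR))
E
python3 - <<'E'
from h import *
for n in('top','side'): print(arm.snapshot(n)['rotation'])
E
cat >> h.py <<'E'
from scipy.spatial.transform import Rotation as Ro
_s=snap
def snap(n,f=None):
    s=_s(n,f);r=np.array(s['rotation'])
    if r.shape==(3,): s['rotation']=Ro.from_euler('xyz',r).as_matrix()
    return s
E
python3 go.py
```

```text
[ 0.0661493  -0.03007883 -1.55612725]
[ 0.89031616 -0.01537242 -0.06714057]
orange [404.4 315.9] [ 0.3752 -0.1585  0.211 ] len [0.022 0.068] yaw 40.2
orange [327.7 237.9] [0.5333 0.0015 0.211 ] len [0.02  0.055] yaw 20.8
orange [400.5 216.2] [ 0.5812 -0.1497  0.211 ] len [0.03  0.012] yaw 170.8
orange [381.5  72. ] [ 0.8892 -0.108   0.211 ] len [0.048 0.011] yaw 0.4
orange [374.2  67.4] [ 0.8987 -0.0923  0.211 ] len [0.064 0.017] yaw 170.9
orange [248.   59.5] [0.9083 0.1753 0.211 ] len [0.085 0.03 ] yaw 1.5
orange [117.5  50.6] [0.9196 0.4478 0.211 ] len [0.111 0.032] yaw 179.7
orange [505.4  65.8] [ 0.9104 -0.3752  0.211 ] len [0.149 0.59 ] yaw 83.2
orange [309.3  40.9] [0.9528 0.0466 0.211 ] len [0.176 0.271] yaw 90.3
orange [180.   39.5] [0.9476 0.3191 0.211 ] len [0.269 0.173] yaw 91.9
orange [57.  37.5] [0.9441 0.574  0.211 ] len [0.236 0.163] yaw 91.9
red [318.8 220.1] [0.5827 0.0189 0.1   ] len [0.007 0.006] yaw 117.7
green [303.5 239.5] [0.537  0.0535 0.1   ] len [0.007 0.007] yaw 45.9
blue [209. 319.] [0.3482 0.2736 0.06  ] len [0.066 0.06 ] yaw 136.3
blue [195.5 269.5] [0.4641 0.3091 0.06  ] len [0.087 0.083] yaw 90.9
sorange [378.4 341.7] [370. 336.] [388. 347.]
sorange [254.3 336.6] [236. 315.] [272. 353.]
sorange [339.4 223.3] [326. 213.] [352. 235.]
sorange [571.2 323.8] [472. 176.] [639. 479.]
sorange [495.3 143.1] [450. 139.] [542. 147.]
sorange [436.1 118. ] [433. 106.] [439. 130.]
sblue [256.8 213.4] [245. 200.] [269. 226.]
sblue [302.7 202.4] [287. 185.] [318. 219.]
```

View pics/crop1.png

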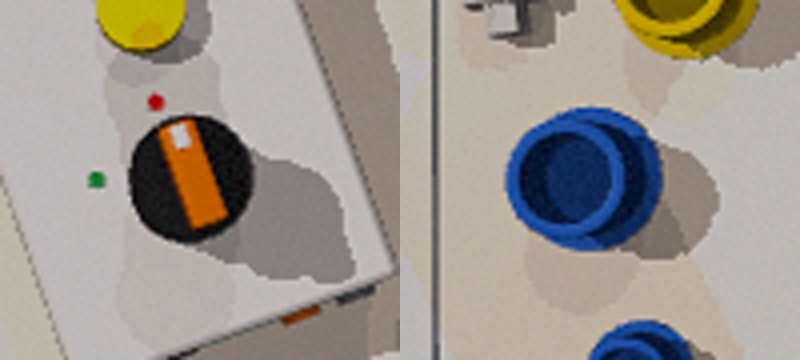

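The crop confirms both choices: the collar cap has its white mark at the red-dot end, and the blue holder's rim ellipse is centred near pixel (192,269). The dots' centre comes out at (0.533,0.001), which agrees with the bar.

```bash
cat >> h.py <<'E'
def mv(tx,ty,tz,yaw):
    "shift/turn in tool axes to reach world pose"
    s=arm.sense();p=s['tcp_pos'];R=Ro.from_euler('xyz',s['ee_rot']).as_matrix();y=s['ee_rot'][2]
    d=R.T@(np.array([tx,ty,tz])-p);w=(yaw-y+np.pi)%(2*np.pi)-np.pi
    return d.round(4),round(-w,3)
E
python3 - <<'E'
from m import *
t=snap('top');d=snap('side')
print('bar side proj',proj(d,(.5333,.0015,.196)),'vs 339.4,223.3')
for s,(x0,x1,y0,y1) in((t,(165,225,245,295)),(d,(280,325,180,225))):
    h=cv2.cvtColor(s['frame'],cv2.COLOR_RGB2HSV)[y0:y1,x0:x1]
    b=cv2.inRange(h,*BL); v=np.where(b>0,h[...,2],0)
    th,_=cv2.threshold(v[b>0].reshape(-1,1),0,255,cv2.THRESH_OTSU)
    dark=((b>0)&(v<th)).astype(np.uint8)
    cs,_=cv2.findContours(dark,0,1)
    for c in cs:
        if len(c)>8 and cv2.contourArea(c)>60:
            e=cv2.fitEllipse(c);u=np.array(e[0])+[x0,y0];print(th,u.round(1),np.round(e[1],1),plane(s,*u,.06).round(4))
print(proj(t,(.464,.315,.06)),proj(d,(.464,.315,.06)))
print(mv(.533,.0013,.32,np.radians(200.3)))
E
```

```text
bar side proj [339.5939017  222.91575999] vs 339.4,223.3
113.0 [190.7 269.1] [22.1 22.4] [0.465  0.3204 0.06  ]
113.0 [199.5 270. ] [26.5 29. ] [0.4631 0.2996 0.06  ]
127.0 [302.5 207.4] [24.6 30.5] [0.4611 0.247  0.06  ]
127.0 [302.4 191.7] [10.7 19.8] [0.4626 0.3176 0.06  ]
[192.97410061 269.5240212 ] [302.89607408 192.22971181]
(array([-0.4997, -0.3396, -0.0717]), np.float64(-0.707))
```

>>> apply_moves:
  rows:
    - [[0, 0, -0.06, 0, 0], [-0.05, -0.034, -0.072, -0.1, 0], [-0.1, -0.068, -0.072, -0.2, 0], [-0.15, -0.102, -0.072, -0.3, 0], [-0.2, -0.136, -0.072, -0.4, 0], [-0.25, -0.17, -0.072, -0.5, 0], [-0.3, -0.204, -0.072, -0.6, 0], [-0.35, -0.238, -0.072, -0.707, 0]]
  grip_force: 80

```text
time_s: 1.5
tcp_pos: [0.4285, 0.1466, 0.3206]
ee_rot: [-3.142, 0.001, -2.784]
wrist_force: [1.2, 0.5, -0.7]
finger_gap: 1.0
gripper_force: 0.0
```

```bash
python3 -c "
from h import *
print(mv(.533,.0013,.32,np.radians(200.3)),arm.sense()['tcp_pos'])"
```

```text
(array([-0.047 , -0.1727,  0.0006]), np.float64(0.003)) [0.42854021 0.14660245 0.3205576 ]
```

>>> apply_moves:
  rows:
    - [[-0.016, -0.058, 0, 0, 0], [-0.032, -0.116, 0, 0, 0], [-0.047, -0.172, 0, 0, 0], [-0.047, -0.172, 0.03, 0, 0], [-0.047, -0.172, 0.06, 0, 0], [-0.047, -0.172, 0.06, 0, 0]]

```text
time_s: 2.25
tcp_pos: [0.53, 0.0034, 0.2586]
ee_rot: [3.14, -0.003, -2.788]
wrist_force: [0.0, 0.5, 0.6]
finger_gap: 0.998
gripper_force: 0.0
```

```bash
python3 -c "
from h import *
t=snap('top');d=snap('side')
f=np.hstack([cv2.resize(t['frame'][180:280,270:390],None,fx=3.3,fy=3.3),cv2.resize(d['frame'][170:270,280:400],None,fx=3.3,fy=3.3)])
cv2.imwrite('pics/c2.png',f[...,::-1])
print(mv(.533,.0013,.198,np.radians(200.3)),arm.sense())"
```

```text
(array([-0.0006, -0.0025,  0.0632]), np.float64(0.0)) {'time_s': 2.35, 'qpos': array([-1.31135845e-01,  2.96002056e-01, -1.11747686e-01,  1.16256031e+00,
       -1.37216398e-05, -4.85480362e-01]), 'qd': array([ 2.06202440e-03, -9.52697063e-03,  1.76540655e-02, -1.71683808e-05,
        6.02724047e-04, -7.24020903e-04]), 'joint_torque': array([-2.39405511e-01, -5.27247190e+01,  3.21829641e+01, -8.12746212e-02,
       -8.01796443e-03, -2.57296904e-05]), 'tcp_pos': array([0.53152242, 0.00342314, 0.26118167]), 'ee_rot': array([-3.14135361e+00,  4.23679128e-04, -2.78724809e+00]), 'wrist_force': array([ 0.56098521, -0.06060331,  0.78401502]), 'wrist_torque': array([-0.03122561,  0.00946727, -0.01934888]), 'gripper_force': 0.0, 'finger_gap': 1.0005602232686683}
```

View pics/c2.png

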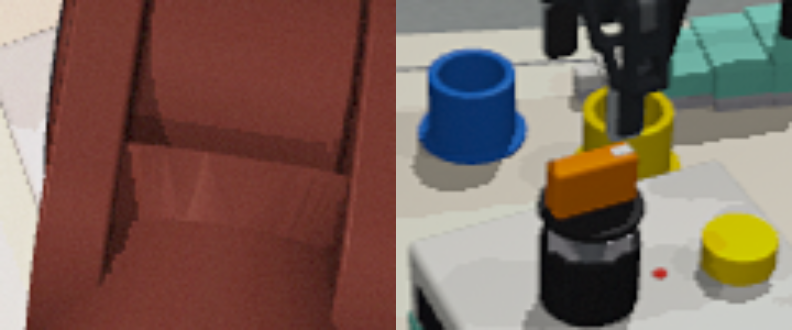

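The side view shows the open gripper centred over the cap's bar, near finger tip at about (628,130) in the crop. The top view is blocked by the arm. I will descend.

>>> apply_moves:
  rows:
    - [[-0.0005, -0.0025, 0.02, 0, 0], [-0.0005, -0.0025, 0.04, 0, 0], [-0.0005, -0.0025, 0.055, 0, 0], [-0.0005, -0.0025, 0.062, 0, 0], [-0.0005, -0.0025, 0.062, 0, 0]]

```text
time_s: 2.98
tcp_pos: [0.5328, 0.0013, 0.1985]
ee_rot: [-3.142, 0.0, -2.787]
wrist_force: [-0.3, -0.1, 0.5]
finger_gap: 0.996
gripper_force: 0.0
```

```bash
python3 -c "
from h import *
d=snap('side')
cv2.imwrite('pics/c3.png',cv2.resize(d['frame'][150:270,270:410],None,fx=4,fy=4)[...,::-1])
print(mv(.533,.0013,.198,np.radians(200.3)),arm.sense()['tcp_pos'],arm.sense()['wrist_force'])"
```

```text
(array([-0.0001,  0.0001,  0.0008]), np.float64(0.0)) [0.53296918 0.0012211  0.19883563] [-0.02819234  0.55365546  0.1121177 ]
```

View pics/c3.png

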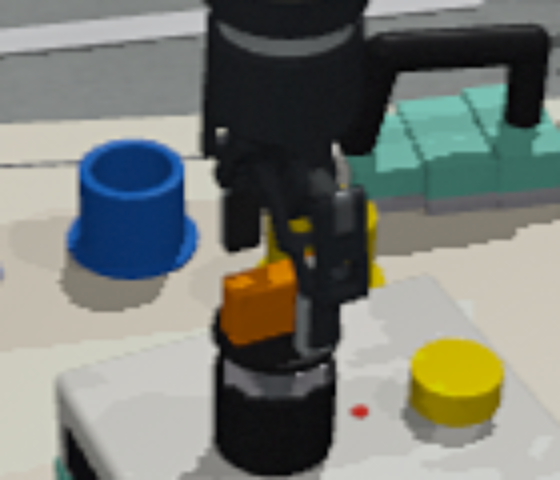

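The near finger stands in front of the bar at about (320,310) and the bar lies between the fingers. I will close.

>>> apply_moves:
  rows:
    - [[0, 0, 0, 0, 80], [0, 0, 0, 0, 130], [0, 0, 0, 0, 180], [0, 0, 0, 0, 255], [0, 0, 0, 0, 255], [0, 0, 0, 0, 255], [0, 0, 0, 0, 255]]
  grip_force: 80

```text
time_s: 3.9
tcp_pos: [0.5328, 0.0013, 0.1986]
ee_rot: [-3.142, 0.0, -2.787]
wrist_force: [-0.6, 1.2, 5.6]
finger_gap: 0.218
gripper_force: 80.1
```

>>> apply_moves:
  rows:
    - [[0, 0, 0.002, 0, 255], [0, 0, 0.004, 0, 255], [0, 0, 0.004, 0, 255]]

```text
time_s: 4.28
tcp_pos: [0.5328, 0.0013, 0.1946]
ee_rot: [-3.142, 0.001, -2.787]
wrist_force: [-0.6, 0.3, 6.3]
finger_gap: 0.221
gripper_force: 80.3
```

>>> apply_moves:
  rows:
    - [[0, 0, 0.001, 0, 255], [0, 0, 0.002, 0, 255], [0, 0, 0.002, 0, 255]]

```text
time_s: 4.65
tcp_pos: [0.5329, 0.0012, 0.1927]
ee_rot: [-3.141, 0.001, -2.787]
wrist_force: [-1.6, 0.6, 6.6]
finger_gap: 0.219
gripper_force: 80.4
```

>>> apply_moves:
  rows:
    - [[0, 0, 0.0013, 0, 255], [0, 0, 0.0013, 0, 255]]

```text
time_s: 4.9
tcp_pos: [0.5329, 0.0013, 0.1914]
ee_rot: [-3.141, 0.001, -2.787]
wrist_force: [-1.4, 0.9, 7.3]
finger_gap: 0.22
gripper_force: 80.5
```

>>> apply_moves:
  rows:
    - [[0, 0, 0.0013, 0, 255], [0, 0, 0.0013, 0, 255]]

```text
time_s: 5.15
tcp_pos: [0.5329, 0.0013, 0.1902]
ee_rot: [-3.141, 0.001, -2.787]
wrist_force: [-0.7, 0.3, 7.4]
finger_gap: 0.223
gripper_force: 80.5
```

>>> apply_moves:
  rows:
    - [[0, 0, 0.0013, 0, 255], [0, 0, 0.0013, 0, 255]]

```text
time_s: 5.4
tcp_pos: [0.5329, 0.0013, 0.1889]
ee_rot: [-3.141, 0.001, -2.787]
wrist_force: [-1.9, 0.7, 8.3]
finger_gap: 0.221
gripper_force: 80.6
```

>>> apply_moves:
  rows:
    - [[0, 0, 0.0013, 0, 255], [0, 0, 0.0013, 0, 255]]

```text
time_s: 5.65
tcp_pos: [0.5329, 0.0013, 0.1876]
ee_rot: [-3.141, 0.001, -2.787]
wrist_force: [-1.7, 1.0, 8.9]
finger_gap: 0.219
gripper_force: 80.7
```

>>> apply_moves:
  rows:
    - [[0, 0, 0.0013, 0, 255], [0, 0, 0.0013, 0, 255]]

```text
time_s: 5.9
tcp_pos: [0.533, 0.0013, 0.1866]
ee_rot: [-3.141, 0.001, -2.787]
wrist_force: [-2.6, 0.2, 11.2]
finger_gap: 0.223
gripper_force: 81.1
```

>>> apply_moves:
  rows:
    - [[0, 0, 0.0005, 0, 255], [0, 0, 0.0005, 0, 255]]

```text
time_s: 6.15
tcp_pos: [0.533, 0.0013, 0.1863]
ee_rot: [-3.141, 0.001, -2.787]
wrist_force: [-2.7, 1.3, 13.2]
finger_gap: 0.221
gripper_force: 81.4
```

>>> apply_moves:
  rows:
    - [[0, 0, 0.0004, 0, 255], [0, 0, 0.0004, -0.04, 255], [0, 0, 0.0004, -0.08, 255]]

```text
time_s: 6.52
tcp_pos: [0.533, 0.0013, 0.1861]
ee_rot: [-3.141, 0.001, -2.706]
wrist_force: [-3.6, 1.1, 16.0]
finger_gap: 0.221
gripper_force: 81.6
```

```bash
python3 -c "
from h import *
s=arm.sense();print(s['wrist_torque'],s['wrist_force'])"
```

```text
[ 0.26018809  0.97242111 -0.05034755] [-3.59071644  1.08642701 15.95963021]
```

>>> apply_moves:
  rows:
    - [[0, 0, 0, -0.07, 255], [0, 0, 0, -0.14, 255], [0, 0, 0, -0.2, 255]]

```text
time_s: 6.9
tcp_pos: [0.5336, 0.0011, 0.1863]
ee_rot: [-3.14, 0.002, -2.505]
wrist_force: [-1.4, 0.4, 13.1]
finger_gap: 0.218
gripper_force: 81.6
```

```bash
python3 -c "
from h import *
s=arm.sense();print(s['wrist_torque'],s['wrist_force'])
d=snap('side')
cv2.imwrite('pics/c4.png',cv2.resize(d['frame'][150:270,270:410],None,fx=4,fy=4)[...,::-1])"
```

```text
[ 0.08138893  0.34892992 -0.00189032] [-1.37128891  0.36338501 13.12192538]
```

View pics/c4.png

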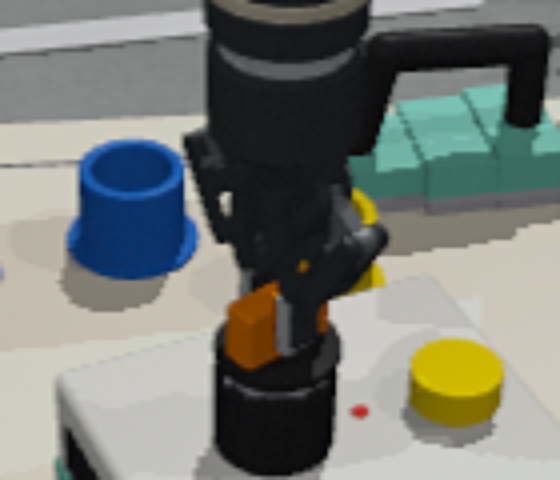

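The cap is down in the collar and turning with the gripper, and the torque is low. I will continue to 66°.

>>> apply_moves:
  rows:
    - [[0, 0, 0, -0.12, 255], [0, 0, 0, -0.24, 255], [0, 0, 0, -0.36, 255], [0, 0, 0, -0.46, 255]]

```text
time_s: 7.45
tcp_pos: [0.534, 0.0011, 0.1863]
ee_rot: [-3.139, 0.001, -2.044]
wrist_force: [-0.8, 0.1, 12.4]
finger_gap: 0.222
gripper_force: 81.3
```

>>> apply_moves:
  rows:
    - [[0, 0, 0, -0.12, 255], [0, 0, 0, -0.24, 255], [0, 0, 0, -0.34, 255], [0, 0, 0, -0.405, 255], [0, 0, 0, -0.405, 255]]

```text
time_s: 8.07
tcp_pos: [0.534, 0.0011, 0.1863]
ee_rot: [-3.138, -0.0, -1.641]
wrist_force: [-0.6, 0.3, 12.1]
finger_gap: 0.217
gripper_force: 81.2
```

```bash
python3 -c "
from h import *
s=arm.sense();print(s['wrist_torque'],s['wrist_force'],s['ee_rot'])
d=snap('side')
cv2.imwrite('pics/c5.png',cv2.resize(d['frame'][150:270,270:410],None,fx=4,fy=4)[...,::-1])"
```

```text
[0.0664633  0.10715736 0.00413063] [-0.62541079  0.28995004 12.12104583] [-3.13821319e+00 -1.50074253e-04 -1.64144376e+00]
```

View pics/c5.png

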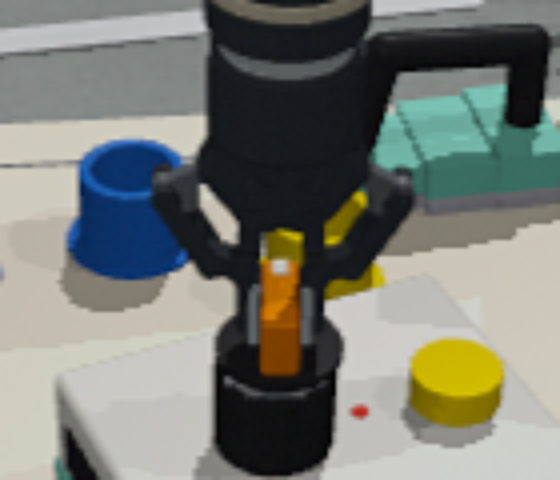

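The bar now points almost straight away from the side camera at (280,300), about 66° round. I will lift gently.

>>> apply_moves:
  rows:
    - [[0, 0, -0.003, 0, 255], [0, 0, -0.006, 0, 255], [0, 0, -0.009, 0, 255], [0, 0, -0.009, 0, 255]]

```text
time_s: 8.62
tcp_pos: [0.5339, 0.0011, 0.1949]
ee_rot: [-3.139, -0.0, -1.642]
wrist_force: [0.4, 0.3, 6.8]
finger_gap: 0.221
gripper_force: 80.3
```

>>> apply_moves:
  rows:
    - [[0, 0, -0.003, 0, 255], [0, 0, -0.005, 0, 255], [0, 0, -0.005, 0, 255]]

```text
time_s: 9.0
tcp_pos: [0.5338, 0.001, 0.1997]
ee_rot: [-3.139, -0.0, -1.642]
wrist_force: [2.3, 0.1, 4.9]
finger_gap: 0.218
gripper_force: 80.2
```

>>> apply_moves:
  rows:
    - [[0, 0, -0.003, 0, 255], [0, 0, -0.005, 0, 255], [0, 0, -0.005, 0, 255]]

```text
time_s: 9.38
tcp_pos: [0.5331, 0.0011, 0.2042]
ee_rot: [-3.141, -0.0, -1.642]
wrist_force: [2.0, -0.2, 4.0]
finger_gap: 0.218
gripper_force: 79.8
```

>>> apply_moves:
  rows:
    - [[0, 0, -0.004, 0, 255], [0, 0, -0.008, 0, 255], [0, 0, -0.01, 0, 255]]

```text
time_s: 9.75
tcp_pos: [0.5319, 0.0013, 0.2136]
ee_rot: [3.14, 0.0, -1.642]
wrist_force: [1.2, 0.0, -2.3]
finger_gap: 0.216
gripper_force: 79.3
```

>>> apply_moves:
  rows:
    - [[0, 0, -0.005, 0, 255], [0, 0, -0.01, 0, 255], [0, 0, -0.015, 0, 255]]

```text
time_s: 10.12
tcp_pos: [0.5326, 0.0012, 0.2293]
ee_rot: [3.142, -0.0, -1.642]
wrist_force: [-0.2, -0.3, -2.0]
finger_gap: 0.222
gripper_force: 79.3
```

>>> apply_moves:
  rows:
    - [[0, 0, -0.02, 0, 255], [0, 0, -0.04, 0, 255], [0, 0, -0.05, 0, 255], [0, 0, -0.05, 0, 255]]

```text
time_s: 10.62
tcp_pos: [0.533, 0.0012, 0.2793]
ee_rot: [-3.141, -0.0, -1.642]
wrist_force: [-0.1, -0.3, -1.1]
finger_gap: 0.223
gripper_force: 79.3
```

```bash
python3 -c "
from h import *
d=snap('side')
cv2.imwrite('pics/c6.png',cv2.resize(d['frame'][120:270,240:410],None,fx=4,fy=4)[...,::-1])
s=arm.sense();print(mv(.464,.319,.275,s['ee_rot'][2]),s['tcp_pos'])"
```

```text
(array([-0.3121,  0.0912,  0.0036]), np.float64(-0.0)) [0.53262256 0.00121135 0.27863553]
```

View pics/c6.png

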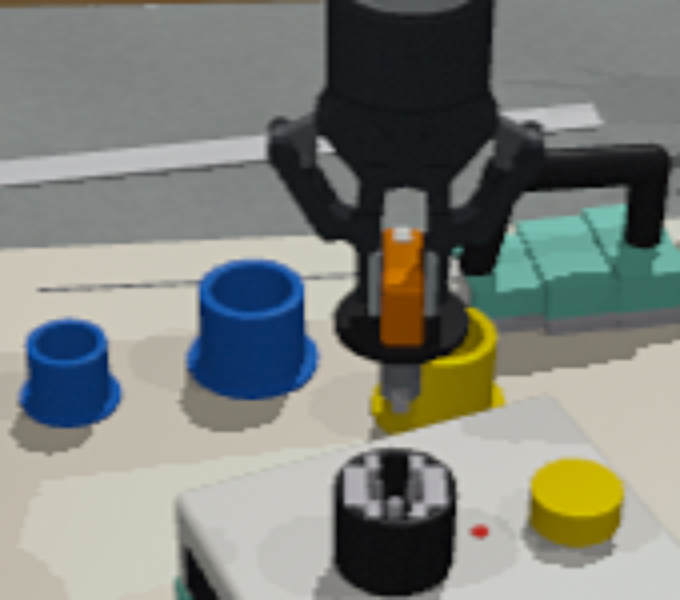

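The cap is out and hangs upright in the grip at (403,300), with the collar empty. I will carry it over to the holder.

>>> apply_moves:
  rows:
    - [[-0.04, 0.012, 0.003, 0, 255], [-0.09, 0.026, 0.003, 0, 255], [-0.14, 0.041, 0.003, 0, 255], [-0.19, 0.056, 0.003, 0, 255], [-0.24, 0.07, 0.003, 0, 255], [-0.28, 0.082, 0.003, 0, 255], [-0.312, 0.091, 0.003, 0, 255], [-0.312, 0.091, 0.003, 0, 255]]

```text
time_s: 11.68
tcp_pos: [0.4631, 0.3206, 0.2747]
ee_rot: [3.14, -0.001, -1.639]
wrist_force: [-0.5, 0.2, -1.4]
finger_gap: 0.222
gripper_force: 79.3
```

```bash
python3 -c "
from m import *
d=snap('side');t=snap('top')
f=np.hstack([cv2.resize(d['frame'][120:240,240:360],None,fx=3.3,fy=3.3),cv2.resize(t['frame'][210:330,140:260],None,fx=3.3,fy=3.3)])
cv2.imwrite('pics/c7.png',f[...,::-1])
s=arm.sense();print(s['tcp_pos'],mv(.464,.319,.275,s['ee_rot'][2]));p=s['tcp_pos']
print('bar expected',proj(d,p+[0,0,-.0075]),'top',proj(t,p+[0,0,.012]))
for n,q in(('s',d),('t',t)):
  for c in comps(q,*OR,15):
    r=cv2.minAreaRect(c.astype(np.float32))
    if 150<r[0][0]<350 and 120<r[0][1]<300: print(n,np.round(r[0],1),r[1],c.min(0),c.max(0))
"
```

```text
[0.46386154 0.31859623 0.27506666] (array([-0.0004, -0.0001,  0.0001]), np.float64(-0.0))
bar expected [301.21424838 119.82045606] top [158.9789423  269.12332282]
s [305.2 294.4] (9.17060375213623, 3.7947328090667725) [303. 290.] [308. 299.]
t [166.5 269.5] (9.0, 13.0) [160. 265.] [173. 274.]
```

View pics/c7.png

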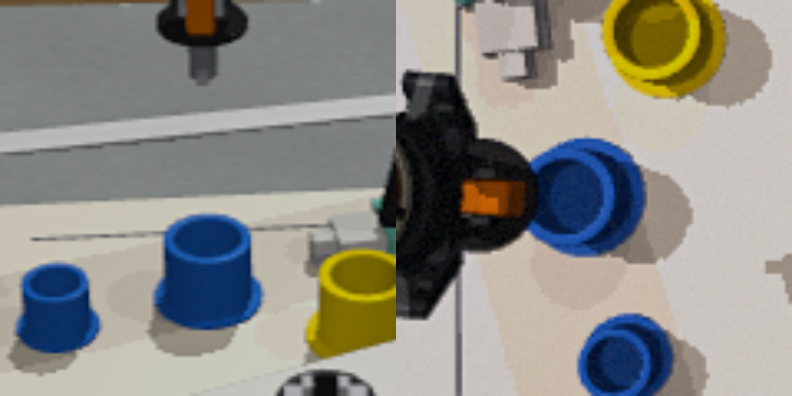

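The cap hangs over the holder: stem at (203,70), holder mouth at (207,240) in the side crop. I will go down to just above the rim and check.

>>> apply_moves:
  rows:
    - [[0, 0, 0.04, 0, 255], [0, 0, 0.08, 0, 255], [0, 0, 0.11, 0, 255], [0, 0, 0.13, 0, 255], [0, 0, 0.135, 0, 255], [0, 0, 0.135, 0, 255]]

```text
time_s: 12.52
tcp_pos: [0.4645, 0.3183, 0.1412]
ee_rot: [3.142, -0.0, -1.643]
wrist_force: [1.3, -0.1, -1.0]
finger_gap: 0.218
gripper_force: 79.4
```

```bash
python3 -c "
from m import *
d=snap('side');t=snap('top')
f=np.hstack([cv2.resize(d['frame'][140:240,250:350],None,fx=4,fy=4),cv2.resize(t['frame'][220:320,140:240],None,fx=4,fy=4)])
s=arm.sense();p=s['tcp_pos'];print(p,mv(.464,.319,.14,s['ee_rot'][2]))
def mk(q,P,x0,y0,o,col):
  u=proj(q,P);cv2.circle(f,(int((u[0]-x0+.5)*4)+o,int((u[1]-y0+.5)*4)),2,col,-1)
for a in np.linspace(0,2*np.pi,24,endpoint=False):
  for z,r,x,y,col in((p[2]-.0676+.046,.034,*p[:2],(255,0,0)),(.06,.036,.464,.319,(0,255,0))):
    P=(x+r*np.cos(a),y+r*np.sin(a),z);mk(d,P,250,140,0,col);mk(t,P,140,220,400,col)
cv2.imwrite('pics/c8.png',f[...,::-1])
"
```

```text
[0.46491751 0.31885436 0.14186285] (array([-0.0001,  0.0009,  0.0019]), np.float64(-0.0))
```

View pics/c8.png

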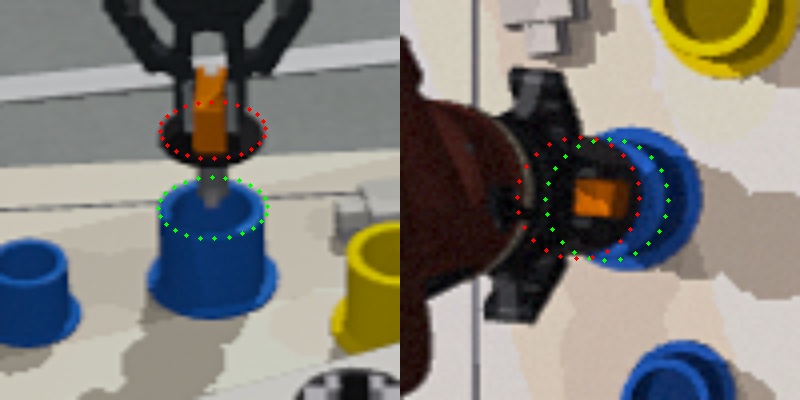

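Projected outlines of the disc and rim match the picture within about 1–2 mm, and the stem is centred over the bore. I will lower it in.

>>> apply_moves:
  rows:
    - [[0, 0.001, 0.01, 0, 255], [0, 0.001, 0.02, 0, 255], [0, 0.001, 0.03, 0, 255], [0, 0.001, 0.04, 0, 255], [0, 0.001, 0.047, 0, 255], [0, 0.001, 0.047, 0, 255]]

```text
time_s: 13.38
tcp_pos: [0.4629, 0.3188, 0.0932]
ee_rot: [3.141, -0.001, -1.642]
wrist_force: [0.1, 0.1, -0.8]
finger_gap: 0.219
gripper_force: 79.3
```

>>> apply_moves:
  rows:
    - [[0, 0, 0.002, 0, 255], [0, 0, 0.004, 0, 255], [0, 0, 0.004, 0, 255]]

```text
time_s: 13.75
tcp_pos: [0.4633, 0.319, 0.0899]
ee_rot: [-3.141, 0.0, -1.642]
wrist_force: [-0.1, -0.2, -1.6]
finger_gap: 0.221
gripper_force: 79.4
```

>>> apply_moves:
  rows:
    - [[0, 0, 0.001, 0, 255], [0, 0, 0.0015, 0, 255], [0, 0, 0.0015, 0, 255]]

```text
time_s: 14.12
tcp_pos: [0.4632, 0.319, 0.0884]
ee_rot: [3.142, -0.0, -1.642]
wrist_force: [0.3, 1.1, -1.6]
finger_gap: 0.221
gripper_force: 79.4
```

>>> apply_moves:
  rows:
    - [[0, 0, 0.001, 0, 255], [0, 0, 0.001, 0, 255]]

```text
time_s: 14.38
tcp_pos: [0.4634, 0.319, 0.0877]
ee_rot: [-3.141, 0.0, -1.642]
wrist_force: [-0.5, -0.5, 4.3]
finger_gap: 0.223
gripper_force: 79.8
```

Contact comes at the expected height. I will let go and rise.

>>> apply_moves:
  rows:
    - [[0, 0, 0, 0, 170], [0, 0, 0, 0, 120], [0, 0, 0, 0, 60], [0, 0, 0, 0, 0], [0, 0, 0, 0, 0], [0, 0, 0, 0, 0]]

```text
time_s: 15.12
tcp_pos: [0.4632, 0.319, 0.0874]
ee_rot: [3.142, 0.0, -1.642]
wrist_force: [0.2, -0.4, -0.4]
finger_gap: 0.999
gripper_force: 0.0
```

>>> apply_moves:
  rows:
    - [[0, 0, -0.01, 0, 0], [0, 0, -0.03, 0, 0], [0, 0, -0.06, 0, 0], [0, 0, -0.1, 0, 0], [0, 0, -0.14, 0, 0], [0.05, 0, -0.16, 0, 0], [0.1, 0, -0.16, 0, 0], [0.1, 0, -0.16, 0, 0]]

```text
time_s: 16.12
tcp_pos: [0.456, 0.2169, 0.2486]
ee_rot: [-3.14, -0.0, -1.646]
wrist_force: [-0.3, -0.5, 0.1]
finger_gap: 0.999
gripper_force: 0.0
```

```bash
python3 -c "
from m import *
d=snap('side');t=snap('top')
f=np.hstack([cv2.resize(d['frame'][140:240,250:350],None,fx=4,fy=4),cv2.resize(t['frame'][220:320,140:240],None,fx=4,fy=4)])
cv2.imwrite('pics/c9.png',f[...,::-1])
for c in comps(t,*OR,15):
  r=cv2.minAreaRect(c.astype(np.float32))
  if 150<r[0][0]<240 and 220<r[0][1]<320: print(r,plane(t,*r[0],.1).round(4))
print(arm.sense()['qd'].round(3),arm.sense()['tcp_pos'])
"
```

```text
[ 0.025  0.017  0.011 -0.002  0.002  0.002] [0.45633582 0.21910446 0.24816949]
```

View pics/c9.png

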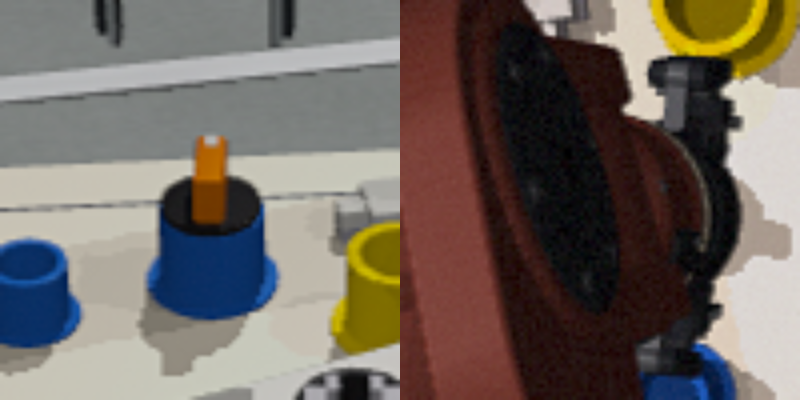

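The side view shows the cap upright in the large blue holder, its disc flat and centred on the rim at (212,205), and the gripper well clear. I will hand in.

```bash
python3 -c "
from plant import arm
print(arm.hand_in())"
```

```text
the job is handed in; nothing more can be done
None
```

The cap was pushed down, twisted free, lifted out and set upright in the large blue holder, then released; the job is handed in at about 16 s, but the hand-in returned no verdict.

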